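Stow a weighing bottle in the latched carry case

ROBOT

A 6-joint arm with a two-finger parallel gripper is mounted at the origin on a cart in front of the work surface, level with it; the furniture and walls round the work are solid. World frame = base frame: x ahead of the robot, y to its left, z up, the work surface at z = 0. Lengths are in m, angles in rad, forces in N, time in s.
With the tool pointing down it reaches from about 0.4 to 0.825 m from the base axis. Payload 7 kg.
Tool frame: the origin (TCP) lies midway between the tips of the shut fingers; the grasp point (between the pads) lies hold_point_z behind it (hold_point_z is the distance from the TCP to the grasp point, in m); z points along the fingers, y is the line along which they close (so a half turn about z gives the same grasp; the last joint's range is limited). The gripper opens to 88 mm and grips with 3 to 60 N. Pads are 19 mm wide; open, the fingers measure 130 mm over their backs; the gripper's body (78 mm by 193 mm) begins 47 mm behind the grasp point.
Start: joints at [1.395, 0.359, 0.012, 0, -1.224, -0.288], TCP at [0.302, 0.604, 0.227] pointing down, gripper open.
Joint ranges: [-3.07, 3.07], [-1.43, 2.12], [-1.02, 1.25], [-3.03, 1.67], [-3.05, -0], [-3.03, 3.03]. Speed limits (rad/s): [2.39, 2.39, 3.01, 3.14, 3.14, 3.14].

INTERFACE

Orientations are given as [roll, pitch, yaw] about the fixed x, y, z axes, in that order (R = Rz(yaw) Ry(pitch) Rx(roll)).
In Python, from station import * gives the robot as it stands.
- The arm moves only by the tool apply_moves, never from a script. Its argument "steps" is a list of rows, each an object with "translation": the shift along the world's x, y, z scaled (see below), a list of three; "rotation": the turn, a rotation vector about the world's x, y, z scaled (see below), a list of three. A call has exactly 10 rows; each row is the pose to reach, as a shift and turn from the pose commanded when the call began; what a row does not reach only later rows make up. The controller multiplies each number of a shift by 250 mm and each number of a turn by 30 degrees. A row lasts 1/12 s, in which the tool goes at most 41.7 mm and 7.16 degrees, less where a joint would pass 70% of its speed; a pose out of reach is approached as far as the arm can. A call with a number of a shift or a turn outside -1 to 1 is refused whole. A call with a gripper value outside its range is refused whole. "jaw" is the closure, from -1 (fully open) to 1 (shut), so that 0 is half open, set as the call begins (left out, the last holds). The fingers move at their own pace and stop on an object; "newtons" is the grip in N (left out, the last holds). Time passes only in rows, so rows that repeat a pose let the fingers close, or fill a call up. It gives the time, the measured TCP pose, the force, the opening and the grip force at its end, in the units of the state.
- get_state(): the state, without advancing time (a new reading comes with each control period).
- grab_frame(name): name is "scene" or "top" or "wrist"; returns the picture (480x640x3 uint8, blue, green, red); there is no depth.
- camera_model(name): a dict with "fx", "fy", "cx", "cy" (pixels), "xyz" and "rotation" of the camera in the world. Camera axes: x right, y down, z forward; pixel columns grow to the right and rows downward; lengths in m; the calibration is good to about 2 mm. A picture is of the moment at which its call begins: read the wrist's pose just before it. camera_model takes no time and is no camera call; for the wrist camera it gives the pose at the moment of the call.
- job_done(): hands the job in; it is judged then, once.
The state is a dict: "t": time; "q": joint angles; "qd": joint speeds; "joint_efforts": joint torques, N m; "eef_pos": TCP position; "ee_rot": TCP orientation; "force": force on the tool from outside, world axes, zero at the start; "moment": the same for the moment, N m; "width": finger opening in m; "gripper_force": force on a finger pad.
Only numpy, scipy, OpenCV 4.12 (cv2) and the standard library are available. Lean on these libraries where they do the work, as an engineer would, in place of code of your own. Each camera call takes 0.05 s, during which the arm holds its last target. There are 200 camera calls.

TASK

Press the thumb latch at the front of the grey carry case so that its sprung lid pops wide open, set the glass weighing bottle down upright on the floor of the case, then swing the lid down and press it until the latch snaps and keeps it shut. Do it by feel and gently: never load the thumb latch or the lid with more than 20 N, do not drop the bottle in, and leave the petri dish, the glass stopper and the media bottle where they are.

Things in the scene. Friction and masses are not known exactly. Their poses are not given: they have to be found in the camera images.
- case: Grey plastic carry case with a white hinged lid, fixed to the worktop, place and yaw vary. Outside 100 mm (x) by 150 mm (y), 70 mm high to the rim, walls 5 mm. Origin at the centre of its underside; x points from the latch side (front) to the hinge side. Between latch pad and lid a steel hook rises to 96 mm above the worktop; pressed, it tips 12 mm forward, to 20 mm from the pad's centre
- case_floor (a point): Centre of the lined floor inside the case (inside 90 mm by 140 mm, 62 mm deep)
- lid (a joint): Lid angle about the back rim: 0 just on the rubber rim seal, 1.92 fully open (leaning back). A damped spring drives it open (1 to 2 N at the front edge). Pressed down, its front bar spreads the latch's hook (6 to 13 N near the front edge) and snaps under it at an angle between 0 and 0.055, varying; then the push eases until the seal, which is stiff (8 N per mm). Latched it rests at 0 to 0.055
- lid_hinge (a point): Middle of the lid's hinge line, at the back rim of the case: 50 mm behind the case's origin and 70 mm above its underside
- lid_push (a point): Point on the outer face of the lid (upper face when shut, back face when open), on its middle line, 90 mm from the hinge line, 10 mm from the front edge. The lid is a white plate 100 x 150 mm, 6 mm thick, inner face level with the hinge line. Its z axis is the outward normal of the outer face, its x axis points to the hinge
- latch (a joint): Turn of the thumb latch: 0 at home, 0.153 at its hard stop; sprung back to 0. Its grey ribbed pad, 28 x 36 mm, sticks out in front of the case, centred 105 mm in front of the case's origin; its top is 28 to 34 mm above the worktop (set differently each time). Pressed down with 2 to 5 N it lets the lid go 3 to 6 mm down; the hard stop is 7 mm down
- bottle_mid (a point): Glass weighing bottle with a ground lid and knob (all one piece), 58 mm high, centre point half-way up (29 mm above its foot). The round body, 36 mm across, goes up to 34 mm above the foot and is where to grasp it; the flange of its lid above is 42 mm across. 45 g, its z axis is its upright axis. It stands on the worktop to the right of the case
- petri: Petri dish with lid, 60 mm across, 15 mm high; origin at the centre of its underside. Leave alone
- stopper: Hollow glass stopper lying on its side, 35 mm; origin at the centre of its underside. Leave alone
- media: Clear media bottle with an orange cap, 74 mm across, 168 mm high; origin at the centre of its underside. Leave alone
Not all that is in view belongs to the job. Leave any brown, purple or yellow look-alike of the case alone.

How it is judged:
By the outcome, as a careful person would: the job done as asked, in the order asked, and still so for the second after the job is handed in, with the robot touching nothing.
It also fails if it takes over 70 s, if anything falls off the work surface, if the arm or the gripper's body presses on something with over 40 N, if the wrist force passes 120 N, or if a joint passes its speed limit or range.

## Working session

There is one attempt and no reset: what is moved stays moved. The work goes in short steps, Python scripts to look and compute and a tool call to move; the robot and the scene stay as the last step left them, time stands still between calls to the robot, and variables do not carry over. Pictures are saved under pics/ and viewed, at most 10 in all, crops included, and the job is handed in when it is done.

Besides the shell and the picture viewer there is one more tool, called after "Emit:" as a command line: name --argument value ..., lists and objects as JSON in quotes. apply_moves: Moves the arm, as the interface text tells. Shifts and turns lie within -1 to 1; 1 stands for 250 mm of shift or 30 degrees of turn. Its arguments: {"type":"object","properties":{"steps":{"type":"array"},"jaw":{"type":"number"},"newtons":{"type":"number"}},"required":["steps"]}

```bash
ls; mkdir -p pics; python3 - <<'E'
from station import *
import cv2,numpy as np
s=get_state();print({k:np.round(v,3).tolist() for k,v in s.items()})
a=grab_frame("top");b=grab_frame("scene")
cv2.imwrite("pics/top.png",a);cv2.imwrite("pics/scene.png",b)
for n in("top","scene","wrist"):print(n,camera_model(n))
E
```

```text
pics
{'t': 0.0, 'q': [1.395, 0.359, 0.011, -0.0, -1.224, -0.288], 'qd': [-0.002, 0.001, -0.001, -0.0, 0.002, 0.0], 'joint_efforts': [-0.002, -58.272, 29.305, 6.997, 0.007, -0.0], 'eef_pos': [0.302, 0.603, 0.226], 'ee_rot': [3.14, -0.0, -0.464], 'force': [0.468, 0.784, -0.235], 'moment': [0.014, -0.042, -0.017], 'gripper_force': 0.0, 'width': 0.088}
top {'fx': 562.7224902104005, 'fy': 562.7224902104005, 'cx': 321.212248365397, 'cy': 245.55074383321008, 'xyz': array([ 0.46101991, -0.06416131,  1.38953398]), 'rotation': array([-3.08276745, -0.01996775, -1.55488436])}
scene {'fx': 453.159472610538, 'fy': 453.159472610538, 'cx': 322.38112628490217, 'cy': 233.43684631553108, 'xyz': array([ 0.06721449, -0.51218475,  0.8685396 ]), 'rotation': array([-2.47385349,  0.01835679, -0.84783454])}
wrist {'fx': 424.9347088669359, 'fy': 424.9347088669359, 'cx': 320.0448012701759, 'cy': 236.75395790783804, 'xyz': array([0.36081739, 0.57454708, 0.38389397]), 'rotation': array([ 2.89445375e+00, -1.12978864e-03, -2.03398731e+00])}
```

View pics/top.png

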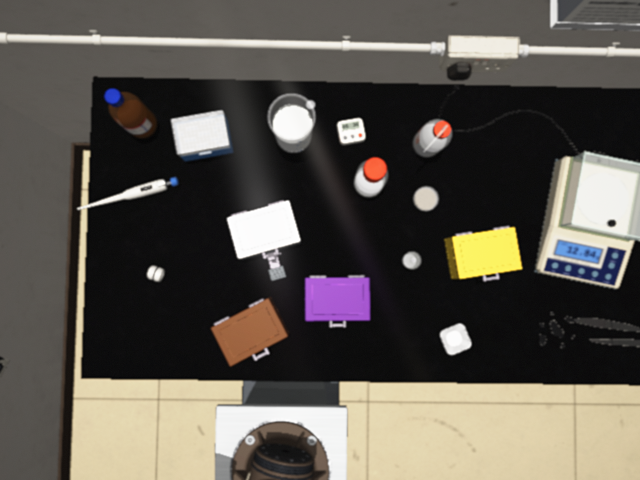

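View pics/scene.png

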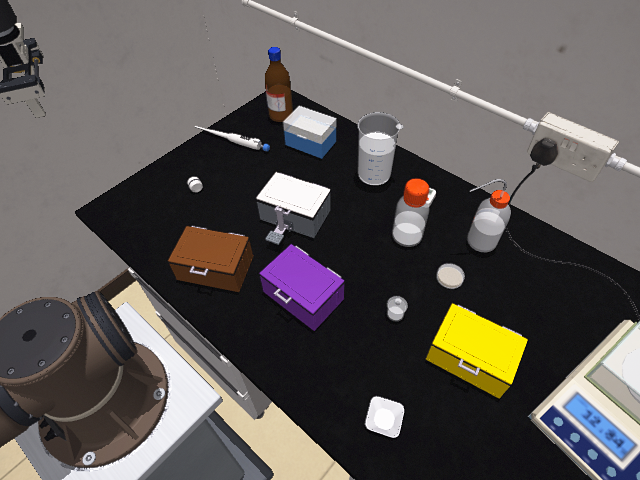

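The grey case with the white lid is at top (264,230), with its pad at (277,271). The brown, purple and yellow boxes are decoys. The weighing bottle is the small glass one at top (411,260) / scene (397,309). The white dish at (455,340) and the stopper at (155,272) don't fit that description. I'll confirm the bottle in a crop and measure.

```bash
cat > h.py <<'E'
from station import *
import cv2,numpy as np
from scipy.spatial.transform import Rotation as R
def ray(m,p):
    d=np.array([(p[0]-m["cx"])/m["fx"],(p[1]-m["cy"])/m["fy"],1.])
    return np.array(m["xyz"]),R.from_euler("xyz",m["rotation"]).as_matrix()@d
def onz(m,p,z):
    o,d=ray(m,p); return o+d*(z-o[2])/d[2]
def two(m1,p1,m2,p2):
    o,d=ray(m1,p1);q,e=ray(m2,p2)
    t=np.linalg.lstsq(np.c_[d,-e],q-o,rcond=None)[0]
    a,b=o+d*t[0],q+e*t[1]; return (a+b)/2,np.linalg.norm(a-b)
E
python3 - <<'E'
from h import *
a=cv2.imread("pics/top.png");b=cv2.imread("pics/scene.png");m=camera_model("top");n=camera_model("scene")
w=((a.min(2)>185)*255).astype(np.uint8); w[:190]=0;w[262:]=0;w[:,:215]=0;w[:,310:]=0
w=cv2.morphologyEx(w,cv2.MORPH_OPEN,np.ones((7,7)))
c=max(cv2.findContours(w,0,2)[0],key=cv2.contourArea)
P=cv2.boxPoints(cv2.minAreaRect(c));print(P.round(1).tolist())
W=np.array([onz(m,p,.078) for p in P]);print(W.round(4).tolist(),W.mean(0), [np.linalg.norm(W[i]-W[i-1]).round(4) for i in range(4)])
for nm,p,z in(("pad",(277,272),.031),("bottle",(411,260),.05),("petri",(426,198),.015),("media",(374,168),.168),("stopper",(155,272),.01),("purple",(338,278),.08),("brown",(265,302),.08)):print(nm,onz(m,p,z).round(3))
print("pad",two(m,(277,272),n,(275,237)),"bottle",two(m,(411,259),n,(397,303)))
t=cv2.resize(a[190:300,215:325],None,fx=3.6,fy=3.6,interpolation=2);u=cv2.resize(a[205:315,356:466],None,fx=3.6,fy=3.6,interpolation=2)
cv2.imwrite("pics/c1.png",np.hstack([t,u]))
E
```

```text
[[225.8000030517578, 216.60000610351562], [288.1000061035156, 198.8000030517578], [300.20001220703125, 241.39999389648438], [237.89999389648438, 259.20001220703125]]
[[0.6025, 0.1348, 0.078], [0.647, -0.0097, 0.078], [0.5476, -0.04, 0.078], [0.5037, 0.1041, 0.078]] [0.57520318 0.04727731 0.078     ] [np.float64(0.1035), np.float64(0.1513), np.float64(0.1039), np.float64(0.1507)]
pad [0.476 0.015 0.031]
bottle [ 0.509 -0.305  0.05 ]
petri [ 0.664 -0.347  0.015]
media [ 0.706 -0.201  0.168]
stopper [0.471 0.313 0.01 ]
purple [ 0.464 -0.129  0.08 ]
brown [0.406 0.039 0.08 ]
pad (array([0.47519972, 0.01633493, 0.02594083]), np.float64(0.0018154214798182427)) bottle (array([ 0.51203521, -0.30669476,  0.03711038]), np.float64(0.0008452750306375551))
```

View pics/c1.png

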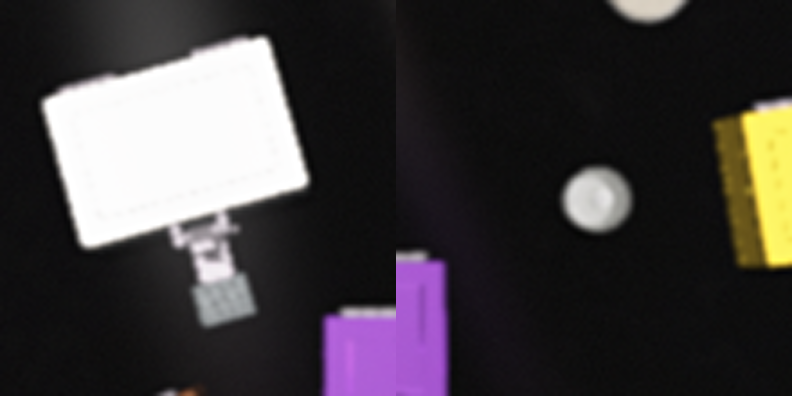

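Crop: pad centre (277.2,273.3), hook behind it, and the bottle with flange and knob at (411.8,260.6). That confirms the bottle. The pad is close to the decoy boxes, so I'll check their heights for clearance.

```bash
python3 - <<'E'
from h import *
import station
print([k for k in dir(station) if k[0]!='_'], getattr(station,'hold_point_z',None))
a=cv2.imread("pics/top.png");b=cv2.imread("pics/scene.png");m=camera_model("top");n=camera_model("scene")
for nm,hl in(("purple",((135,90,40),(155,255,255))),("brown",((4,90,40),(16,255,255)))):
  for im,mm in((a,"top"),(b,"scene")):
    k=cv2.inRange(cv2.cvtColor(im,cv2.COLOR_BGR2HSV),*hl)
    if mm=="top":k[:250]=0;k[370:]=0;k[:,:200]=0
    else:k[:220]=0;k[330:]=0;k[:,:160]=0
    c=max(cv2.findContours(k,0,2)[0],key=cv2.contourArea)
    print(nm,mm,cv2.approxPolyDP(c,5,True)[:,0].tolist())
E
```

```text
['Unreachable', 'camera_model', 'get_state', 'grab_frame', 'hold_point_z', 'job_done'] 0.0188
purple top [[370, 278], [305, 277], [304, 320], [370, 320]]
purple scene [[290, 244], [259, 272], [263, 291], [315, 329], [343, 299], [344, 280]]
brown top [[270, 297], [210, 327], [229, 366], [287, 337]]
brown scene [[186, 226], [168, 261], [235, 274], [204, 276], [169, 264], [176, 279], [239, 291], [253, 255], [248, 237]]
```

```bash
python3 - <<'E'
from h import *
m=camera_model("top");n=camera_model("scene")
for nm,p,q in(("purple FL",(305,277),(290,245)),("purple FR",(370,278),(344,281)),("brown FR",(269,299),(251,237)),("brown FL",(211,328),(186,227)),("hook",(273,252.5),(279,208)),("pad",(277.2,273.3),(275.5,238))):
  P,e=two(m,p,n,q); d=P-[.475,.0165,0]
  print(nm,P.round(3),e.round(4),"rel pad case frame",(.956*d[0]+.293*d[1]).round(3),(-.293*d[0]+.956*d[1]).round(3))
E
```

```text
purple FL [ 0.463 -0.051  0.066] 0.0049 rel pad case frame -0.031 -0.061
purple FR [ 0.464 -0.204  0.074] 0.0024 rel pad case frame -0.075 -0.207
brown FR [0.414 0.029 0.075] 0.0049 rel pad case frame -0.054 0.029
brown FL [0.342 0.164 0.07 ] 0.0026 rel pad case frame -0.084 0.18
hook [0.515 0.026 0.088] 0.0131 rel pad case frame 0.041 -0.002
pad [0.473 0.015 0.025] 0.0011 rel pad case frame -0.002 -0.001
```

Emit:
apply_moves --steps '[{"translation":[0.02,-0.08,0],"rotation":[0,0,0.1]},{"translation":[0.05,-0.18,0],"rotation":[0,0,0.2]},{"translation":[0.07,-0.3,0],"rotation":[0,0,0.3]},{"translation":[0.1,-0.4,0],"rotation":[0,0,0.4]},{"translation":[0.12,-0.5,0],"rotation":[0,0,0.5]},{"translation":[0.14,-0.6,0],"rotation":[0,0,0.6]},{"translation":[0.17,-0.7,0],"rotation":[0,0,0.7]},{"translation":[0.2,-0.8,0],"rotation":[0,0,0.8]},{"translation":[0.22,-0.9,0],"rotation":[0,0,0.9]},{"translation":[0.24,-1,0],"rotation":[0,0,1]}]' --jaw 1 --newtons 10

```text
t: 0.93
eef_pos: [0.362, 0.3522, 0.2262]
ee_rot: [3.141, 0.0, 0.062]
force: [0.4, -0.1, 0.1]
width: 0.0264
gripper_force: 0.0
```

Emit:
apply_moves --steps '[{"translation":[0.02,-0.1,0],"rotation":[0,0,0.05]},{"translation":[0.05,-0.2,0],"rotation":[0,0,0.1]},{"translation":[0.07,-0.3,0],"rotation":[0,0,0.15]},{"translation":[0.1,-0.4,0],"rotation":[0,0,0.2]},{"translation":[0.12,-0.5,0],"rotation":[0,0,0.25]},{"translation":[0.14,-0.6,0],"rotation":[0,0,0.3]},{"translation":[0.17,-0.7,0],"rotation":[0,0,0.35]},{"translation":[0.2,-0.8,0],"rotation":[0,0,0.4]},{"translation":[0.22,-0.9,0],"rotation":[0,0,0.43]},{"translation":[0.24,-1,0],"rotation":[0,0,0.45]}]'

```text
t: 1.77
eef_pos: [0.4218, 0.1023, 0.2264]
ee_rot: [-3.142, 0.0, 0.296]
force: [0.6, 0.2, -0.6]
width: 0.0006
gripper_force: 0.0
```

Emit:
apply_moves --steps '[{"translation":[0.02,-0.05,0],"rotation":[0.014,-0.045,0]},{"translation":[0.05,-0.1,0],"rotation":[0.027,-0.09,0]},{"translation":[0.08,-0.15,0],"rotation":[0.041,-0.135,0]},{"translation":[0.11,-0.2,-0.05],"rotation":[0.055,-0.18,0]},{"translation":[0.14,-0.25,-0.12],"rotation":[0.07,-0.225,0]},{"translation":[0.17,-0.3,-0.2],"rotation":[0.082,-0.27,0]},{"translation":[0.19,-0.34,-0.28],"rotation":[0.096,-0.31,0]},{"translation":[0.2,-0.348,-0.35],"rotation":[0.11,-0.36,0]},{"translation":[0.204,-0.348,-0.4],"rotation":[0.125,-0.4,0]},{"translation":[0.204,-0.348,-0.42],"rotation":[0.137,-0.446,0]}]'

```text
t: 2.6
eef_pos: [0.4719, 0.0158, 0.1195]
ee_rot: [-3.141, -0.242, 0.294]
force: [0.3, 0.6, -0.2]
width: 0.0002
gripper_force: 0.0
```

Emit:
apply_moves --steps '[{"translation":[0,0,-0.03],"rotation":[0,0,0]},{"translation":[0,0,-0.07],"rotation":[0,0,0]},{"translation":[0,0,-0.12],"rotation":[0,0,0]},{"translation":[0,0,-0.17],"rotation":[0,0,0]},{"translation":[0,0,-0.21],"rotation":[0,0,0]},{"translation":[0,0,-0.25],"rotation":[0,0,0]},{"translation":[0,0,-0.28],"rotation":[0,0,0]},{"translation":[0,0,-0.3],"rotation":[0,0,0]},{"translation":[0,0,-0.31],"rotation":[0,0,0]},{"translation":[0,0,-0.312],"rotation":[0,0,0]}]'

```text
t: 3.43
eef_pos: [0.4729, 0.0166, 0.0432]
ee_rot: [-3.141, -0.243, 0.296]
force: [-0.5, 0.3, 0.6]
width: 0.0005
gripper_force: 0.0
```

```bash
python3 - <<'E'
from h import *
a=grab_frame("scene");s=get_state();print(s["eef_pos"],s["force"])
cv2.imwrite("pics/p2.png",cv2.resize(a[120:300,180:400],None,fx=3.2,fy=3.2,interpolation=2))
E
```

```text
[0.47303528 0.01668131 0.04345685] [-1.08601434  0.34673448  0.45549086]
```

View pics/p2.png

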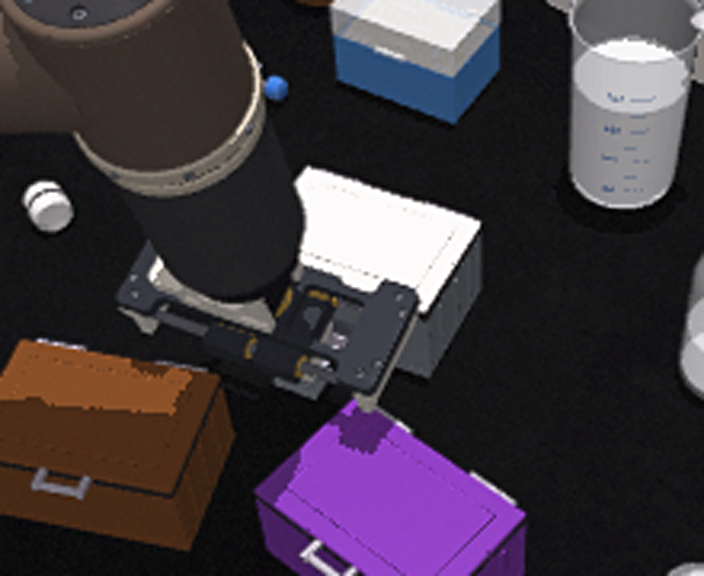

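The gripper is over the pad with its body just above the purple corner. I'll feel my way down.

Emit:
apply_moves --steps '[{"translation":[0,0,-0.004],"rotation":[0,0,0]},{"translation":[0,0,-0.008],"rotation":[0,0,0]},{"translation":[0,0,-0.012],"rotation":[0,0,0]},{"translation":[0,0,-0.016],"rotation":[0,0,0]},{"translation":[0,0,-0.02],"rotation":[0,0,0]},{"translation":[0,0,-0.024],"rotation":[0,0,0]},{"translation":[0,0,-0.028],"rotation":[0,0,0]},{"translation":[0,0,-0.032],"rotation":[0,0,0]},{"translation":[0,0,-0.036],"rotation":[0,0,0]},{"translation":[0,0,-0.036],"rotation":[0,0,0]}]'

```text
t: 4.32
eef_pos: [0.4729, 0.0166, 0.0344]
ee_rot: [-3.141, -0.244, 0.295]
force: [0.1, -0.3, 1.4]
width: 0.0004
gripper_force: 0.7
```

Emit:
apply_moves --steps '[{"translation":[0,0,-0.002],"rotation":[0,0,0]},{"translation":[0,0,-0.004],"rotation":[0,0,0]},{"translation":[0,0,-0.006],"rotation":[0,0,0]},{"translation":[0,0,-0.007],"rotation":[0,0,0]},{"translation":[0,0,-0.008],"rotation":[0,0,0]},{"translation":[0,0,-0.009],"rotation":[0,0,0]},{"translation":[0,0,-0.01],"rotation":[0,0,0]},{"translation":[0,0,-0.012],"rotation":[0,0,0]},{"translation":[0,0,-0.012],"rotation":[0,0,0]},{"translation":[0,0,-0.012],"rotation":[0,0,0]}]'

```text
t: 5.15
eef_pos: [0.4729, 0.0166, 0.0315]
ee_rot: [-3.141, -0.244, 0.295]
force: [-1.5, -0.4, 0.8]
width: 0.0004
gripper_force: 0.7
```

Emit:
apply_moves --steps '[{"translation":[0,0,-0.002],"rotation":[0,0,0]},{"translation":[0,0,-0.004],"rotation":[0,0,0]},{"translation":[0,0,-0.006],"rotation":[0,0,0]},{"translation":[0,0,-0.007],"rotation":[0,0,0]},{"translation":[0,0,-0.008],"rotation":[0,0,0]},{"translation":[0,0,-0.009],"rotation":[0,0,0]},{"translation":[0,0,-0.01],"rotation":[0,0,0]},{"translation":[0,0,-0.012],"rotation":[0,0,0]},{"translation":[0,0,-0.012],"rotation":[0,0,0]},{"translation":[0,0,-0.012],"rotation":[0,0,0]}]'

```text
t: 5.98
eef_pos: [0.4729, 0.0166, 0.0285]
ee_rot: [-3.141, -0.244, 0.295]
force: [-1.9, -0.3, 1.6]
width: 0.0008
gripper_force: 1.2
```

```bash
cat > lid.py <<'E'
from h import *
a=grab_frame("scene");s=get_state();print(s["eef_pos"].round(4) if hasattr(s["eef_pos"],'round') else s["eef_pos"],np.round(s["force"],2),np.round(s["moment"],2))
b=cv2.imread("pics/scene.png")
# right half of lid region, and region above/behind it
print("lid change",np.abs(a[165:215,300:345].astype(int)-b[165:215,300:345]).mean())
E
python3 lid.py
```

```text
[0.4729 0.0166 0.0285] [-2.87 -0.42  1.93] [-0.51  1.14  0.02]
lid change 50.27348148148148
```

```bash
python3 - <<'E'
from h import *
a=grab_frame("scene")
cv2.imwrite("pics/p3.png",cv2.resize(a[120:300,180:400],None,fx=3.2,fy=3.2,interpolation=2))
E
```

```text
(no output)
```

View pics/p3.png

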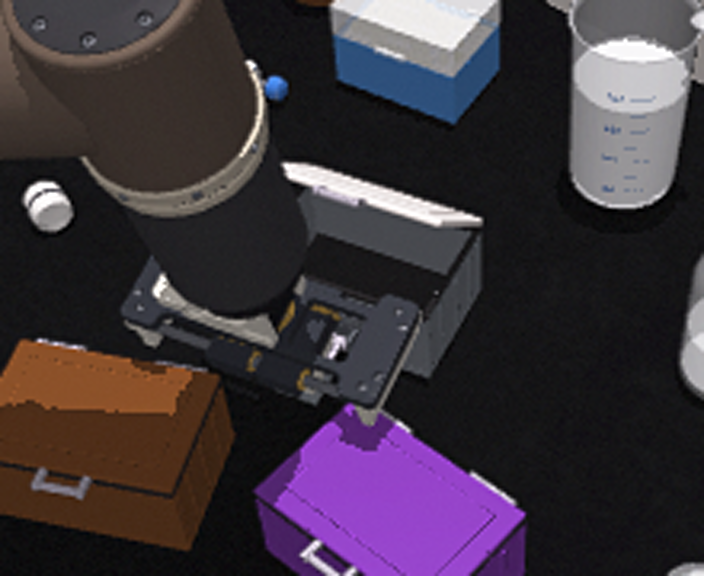

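The lid has popped open (the inside of the case shows at crop (390,260)). I'll back off upward and head for the bottle.

Emit:
apply_moves --steps '[{"translation":[0,0,0.01],"rotation":[0,0,0]},{"translation":[0,0,0.03],"rotation":[0,0,0]},{"translation":[0,0,0.08],"rotation":[0,0,0]},{"translation":[0,0,0.15],"rotation":[-0.02,0.06,0]},{"translation":[0,0,0.23],"rotation":[-0.04,0.13,0]},{"translation":[0,0,0.31],"rotation":[-0.06,0.2,0]},{"translation":[0,0,0.4],"rotation":[-0.08,0.27,0]},{"translation":[0,0,0.48],"rotation":[-0.1,0.34,0]},{"translation":[0,0,0.55],"rotation":[-0.12,0.4,0]},{"translation":[0,0,0.6],"rotation":[-0.137,0.446,0]}]'

```text
t: 6.92
eef_pos: [0.4739, 0.0174, 0.1812]
ee_rot: [-3.141, -0.001, 0.296]
force: [0.9, 0.2, 0.4]
width: 0.0009
gripper_force: 0.0
```

Emit:
apply_moves --steps '[{"translation":[0.01,-0.06,0],"rotation":[0,0,-0.1]},{"translation":[0.02,-0.12,0],"rotation":[0,0,-0.2]},{"translation":[0.03,-0.19,0],"rotation":[0,0,-0.3]},{"translation":[0.035,-0.26,0],"rotation":[0,0,-0.4]},{"translation":[0.04,-0.32,0],"rotation":[0,0,-0.5]},{"translation":[0.05,-0.39,0],"rotation":[0,0,-0.6]},{"translation":[0.055,-0.45,0],"rotation":[0,0,-0.7]},{"translation":[0.06,-0.52,0],"rotation":[0,0,-0.8]},{"translation":[0.07,-0.58,0],"rotation":[0,0,-0.9]},{"translation":[0.076,-0.645,0],"rotation":[0,0,-1]}]' --jaw -1

```text
t: 7.75
eef_pos: [0.4922, -0.145, 0.1791]
ee_rot: [-3.141, -0.001, -0.23]
force: [1.2, 0.5, 0.3]
width: 0.0616
gripper_force: 0.0
```

Emit:
apply_moves --steps '[{"translation":[0.01,-0.06,0],"rotation":[0,0,-0.1]},{"translation":[0.02,-0.12,0],"rotation":[0,0,-0.2]},{"translation":[0.03,-0.19,0],"rotation":[0,0,-0.3]},{"translation":[0.035,-0.26,0],"rotation":[0,0,-0.4]},{"translation":[0.04,-0.32,0],"rotation":[0,0,-0.5]},{"translation":[0.05,-0.39,0],"rotation":[0,0,-0.6]},{"translation":[0.055,-0.45,0],"rotation":[0,0,-0.7]},{"translation":[0.06,-0.52,0],"rotation":[0,0,-0.8]},{"translation":[0.07,-0.58,0],"rotation":[0,0,-0.9]},{"translation":[0.076,-0.645,0],"rotation":[0,0,-1]}]'

```text
t: 8.58
eef_pos: [0.5113, -0.3062, 0.1791]
ee_rot: [-3.141, -0.0, -0.754]
force: [0.8, 0.2, -0.2]
width: 0.0878
gripper_force: 0.0
```

Emit:
apply_moves --steps '[{"translation":[0,0,0],"rotation":[0,0,-0.1]},{"translation":[0,0,0],"rotation":[0,0,-0.2]},{"translation":[0,0,0],"rotation":[0,0,-0.3]},{"translation":[0,0,0],"rotation":[0,0,-0.4]},{"translation":[0,0,0],"rotation":[0,0,-0.5]},{"translation":[0,0,0],"rotation":[0,0,-0.6]},{"translation":[0,0,0],"rotation":[0,0,-0.7]},{"translation":[0,0,0],"rotation":[0,0,-0.8]},{"translation":[0,0,0],"rotation":[0,0,-0.9]},{"translation":[0,0,0],"rotation":[0,0,-1]}]'

```text
t: 9.42
eef_pos: [0.5112, -0.3055, 0.179]
ee_rot: [-3.141, 0.0, -1.277]
force: [0.3, -0.8, 0.1]
width: 0.0874
gripper_force: 0.0
```

```bash
python3 - <<'E'
from h import *
m=camera_model("wrist");w=grab_frame("wrist");b=grab_frame("scene");print(m)
cv2.imwrite("pics/w1.png",np.hstack([cv2.resize(w,(400,300)),cv2.resize(b[90:290,170:437],(400,300))]))
np.save("w1.npy",w)
E
```

```text
{'fx': 424.9347088669359, 'fy': 424.9347088669359, 'cx': 320.0448012701759, 'cy': 236.75395790783804, 'xyz': array([ 0.5303334 , -0.36796502,  0.33717709]), 'rotation': array([ 2.89349971e+00,  1.25232484e-03, -2.84753896e+00])}
```

View pics/w1.png

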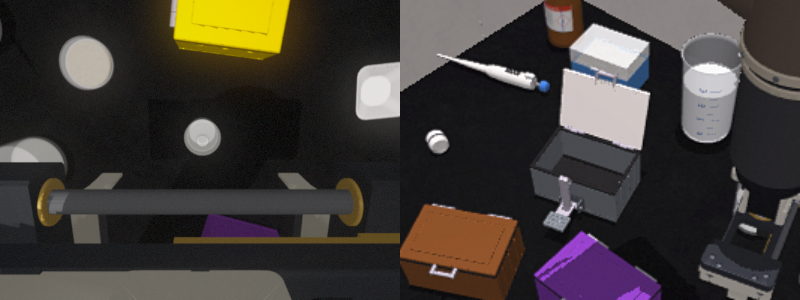

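The lid is standing wide open. The bottle is in the wrist view at about (324,220), with the knob at (324,224).

```bash
python3 - <<'E'
from h import *
w=np.load("w1.npy");m=camera_model("wrist");g=cv2.cvtColor(w,cv2.COLOR_BGR2GRAY)
k=((g>75)*255).astype(np.uint8);k[:160]=0;k[262:]=0;k[:,:270]=0;k[:,380:]=0
c=max(cv2.findContours(k,0,2)[0],key=cv2.contourArea);(x,y),r=cv2.minEnclosingCircle(c);print(x,y,r,cv2.boundingRect(c))
for z in(.034,.04):print(onz(m,(x,y),z).round(4),r/424.9*(m["xyz"][2]-z)*2)
print("knob",onz(m,(324,224),.058).round(4))
E
```

```text
323.42388916015625 218.79373168945312 30.00078010559082 (294, 189, 60, 60)
[ 0.51   -0.3081  0.034 ] 0.04280737395589192
[ 0.5104 -0.3093  0.04  ] 0.04196009374580228
knob [ 0.5102 -0.3095  0.058 ]
```

Emit:
apply_moves --steps '[{"translation":[-0.004,-0.012,-0.06],"rotation":[0,0,0]},{"translation":[-0.004,-0.012,-0.15],"rotation":[0,0,0]},{"translation":[-0.004,-0.012,-0.25],"rotation":[0,0,0]},{"translation":[-0.004,-0.012,-0.35],"rotation":[0,0,0]},{"translation":[-0.004,-0.012,-0.45],"rotation":[0,0,0]},{"translation":[-0.004,-0.012,-0.55],"rotation":[0,0,0]},{"translation":[-0.004,-0.012,-0.62],"rotation":[0,0,0]},{"translation":[-0.004,-0.012,-0.67],"rotation":[0,0,0]},{"translation":[-0.004,-0.012,-0.69],"rotation":[0,0,0]},{"translation":[-0.004,-0.012,-0.7],"rotation":[0,0,0]}]'

```text
t: 10.35
eef_pos: [0.5097, -0.3087, 0.0029]
ee_rot: [3.14, 0.001, -1.274]
force: [0.4, -1.0, 1.0]
width: 0.088
gripper_force: 0.0
```

Emit:
apply_moves --steps '[{"translation":[0,0,0],"rotation":[0,0,0]},{"translation":[0,0,0],"rotation":[0,0,0]},{"translation":[0,0,0],"rotation":[0,0,0]},{"translation":[0,0,0],"rotation":[0,0,0]},{"translation":[0,0,0],"rotation":[0,0,0]},{"translation":[0,0,0],"rotation":[0,0,0]},{"translation":[0,0,0],"rotation":[0,0,0]},{"translation":[0,0,0],"rotation":[0,0,0]},{"translation":[0,0,0],"rotation":[0,0,0]},{"translation":[0,0,0],"rotation":[0,0,0]}]' --jaw 1 --newtons 8

```text
t: 11.18
eef_pos: [0.51, -0.3089, 0.0037]
ee_rot: [-3.142, -0.0, -1.275]
force: [-0.4, 0.2, 1.8]
width: 0.0402
gripper_force: 8.0
```

Emit:
apply_moves --steps '[{"translation":[0,0,0],"rotation":[0,0,0]},{"translation":[0,0,0],"rotation":[0,0,0]},{"translation":[0,0,0],"rotation":[0,0,0]},{"translation":[0,0,0],"rotation":[0,0,0]},{"translation":[0,0,0],"rotation":[0,0,0]},{"translation":[0,0,0],"rotation":[0,0,0]},{"translation":[0,0,0],"rotation":[0,0,0]},{"translation":[0,0,0],"rotation":[0,0,0]},{"translation":[0,0,0],"rotation":[0,0,0]},{"translation":[0,0,0],"rotation":[0,0,0]}]'

```text
t: 12.02
eef_pos: [0.51, -0.3089, 0.0036]
ee_rot: [3.142, -0.0, -1.275]
force: [-0.2, 0.3, 4.3]
width: 0.0403
gripper_force: 8.0
```

Emit:
apply_moves --steps '[{"translation":[0,0,0.005],"rotation":[0,0,0]},{"translation":[0,0,0.01],"rotation":[0,0,0]},{"translation":[0,0,0.02],"rotation":[0,0,0]},{"translation":[0,0,0.04],"rotation":[0,0,0]},{"translation":[0,0,0.06],"rotation":[0,0,0]},{"translation":[0,0,0.08],"rotation":[0,0,0]},{"translation":[0,0,0.1],"rotation":[0,0,0]},{"translation":[0,0,0.11],"rotation":[0,0,0]},{"translation":[0,0,0.12],"rotation":[0,0,0]},{"translation":[0,0,0.12],"rotation":[0,0,0]}]'

```text
t: 12.85
eef_pos: [0.5103, -0.3089, 0.0343]
ee_rot: [-3.141, -0.001, -1.275]
force: [0.1, 0.0, -0.7]
width: 0.0403
gripper_force: 8.0
```

```bash
python3 - <<'E'
from h import *
w=grab_frame("wrist");b=grab_frame("scene")
cv2.imwrite("pics/w2.png",np.hstack([cv2.resize(w[160:400,200:440],(400,400),interpolation=2),cv2.resize(b[250:350,350:450],(400,400),interpolation=2)]))
print(get_state()["force"])
E
```

```text
[-0.10506286 -1.08686841 -0.79049433]
```

View pics/w2.png

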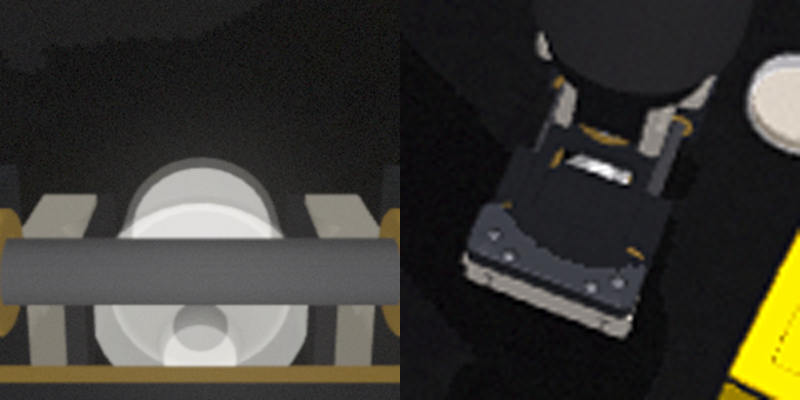

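```bash
python3 - <<'E'
from h import *
m=camera_model("wrist");Rm=R.from_euler("xyz",m["rotation"]).as_matrix()
def pr(P):
    c=Rm.T@(np.array(P)-m["xyz"]);return (c[:2]/c[2]*m["fx"]+[m["cx"],m["cy"]]).round(1)
o=np.array([.5103,-.3089]);d=m["xyz"][:2]-o;d/=np.linalg.norm(d)
for dz in(.0307,.027,.02):
  print(dz,"knob",pr([*o,dz+.058]),"foot far edge",pr([*(o+d*.018),dz]),"body top far",pr([*(o+d*.018),dz+.034]),"flange far",pr([*(o+d*.021),dz+.036]))
E
```

```text
0.0307 knob [320.3 375.5] foot far edge [320.3 252.4] body top far [320.3 282.5] flange far [320.3 275.7]
0.027 knob [320.3 368.2] foot far edge [320.3 249.8] body top far [320.3 278.6] flange far [320.3 271.8]
0.02 knob [320.3 355.3] foot far edge [320.3 245.2] body top far [320.3 271.6] flange far [320.3 265. ]
```

The bottle is held upright and lifted. Now I'll carry it over the case.

Emit:
apply_moves --steps '[{"translation":[0,0,0.04],"rotation":[0,0,-0.08]},{"translation":[0,0,0.1],"rotation":[0,0,-0.18]},{"translation":[0.01,0.03,0.17],"rotation":[0,0,-0.28]},{"translation":[0.02,0.07,0.23],"rotation":[0,0,-0.38]},{"translation":[0.03,0.12,0.29],"rotation":[0,0,-0.48]},{"translation":[0.04,0.17,0.34],"rotation":[0,0,-0.58]},{"translation":[0.05,0.23,0.38],"rotation":[0,0,-0.69]},{"translation":[0.06,0.29,0.41],"rotation":[0,0,-0.8]},{"translation":[0.07,0.35,0.42],"rotation":[0,0,-0.9]},{"translation":[0.08,0.4,0.424],"rotation":[0,0,-1]}]'

```text
t: 13.78
eef_pos: [0.5303, -0.2079, 0.1401]
ee_rot: [-3.141, 0.0, -1.801]
force: [0.2, -0.4, -0.3]
width: 0.0402
gripper_force: 8.0
```

Emit:
apply_moves --steps '[{"translation":[0.01,0.05,0],"rotation":[0,0,-0.1]},{"translation":[0.02,0.1,0],"rotation":[0,0,-0.2]},{"translation":[0.03,0.16,0],"rotation":[0,0,-0.3]},{"translation":[0.04,0.21,0],"rotation":[0,0,-0.4]},{"translation":[0.05,0.26,0],"rotation":[0,0,-0.5]},{"translation":[0.06,0.32,0],"rotation":[0,0,-0.6]},{"translation":[0.07,0.37,0],"rotation":[0,0,-0.7]},{"translation":[0.075,0.42,0],"rotation":[0,0,-0.8]},{"translation":[0.08,0.47,0],"rotation":[0,0,-0.9]},{"translation":[0.09,0.52,0],"rotation":[0,0,-1]}]'

```text
t: 14.62
eef_pos: [0.5521, -0.0782, 0.1392]
ee_rot: [3.141, -0.001, -2.325]
force: [1.4, -0.4, 0.3]
width: 0.0402
gripper_force: 8.0
```

Emit:
apply_moves --steps '[{"translation":[0.01,0.06,0],"rotation":[0,0,-0.1]},{"translation":[0.02,0.12,0],"rotation":[0,0,-0.2]},{"translation":[0.03,0.18,0],"rotation":[0,0,-0.3]},{"translation":[0.04,0.24,0],"rotation":[0,0,-0.4]},{"translation":[0.05,0.3,0],"rotation":[0,0,-0.5]},{"translation":[0.06,0.36,0],"rotation":[0,0,-0.6]},{"translation":[0.07,0.42,0],"rotation":[0,0,-0.7]},{"translation":[0.08,0.46,0],"rotation":[0,0,-0.8]},{"translation":[0.09,0.49,0],"rotation":[0,0,-0.9]},{"translation":[0.092,0.504,0],"rotation":[0,0,-1]}]'

```text
t: 15.45
eef_pos: [0.5756, 0.0482, 0.1391]
ee_rot: [3.142, -0.0, -2.848]
force: [-0.3, 0.4, 0.1]
width: 0.04
gripper_force: 8.0
```

```bash
python3 - <<'E'
from h import *
w=grab_frame("wrist");b=grab_frame("scene");s=get_state();print(s["eef_pos"],s["ee_rot"],s["force"],s["q"])
cv2.imwrite("pics/w3.png",np.hstack([cv2.resize(w,(400,300)),cv2.resize(b[90:290,170:437],(400,300))]))
E
```

```text
[0.5753484  0.04774297 0.1391113 ] [ 3.14155498e+00 -7.06109426e-04 -2.84625981e+00] [-0.14219146  0.15942768 -0.67739713] [ 4.21361480e-01  2.72185926e-01 -3.26006072e-01 -1.52559056e-04
 -9.73300108e-01 -1.69673911e+00]
```

View pics/w3.png

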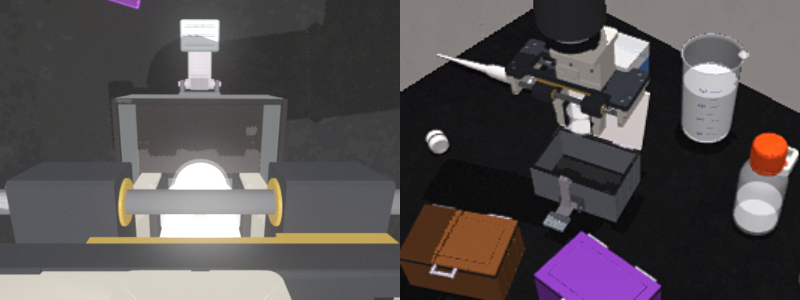

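Wrist view: the front rim runs (184,157)–(458,157) full scale, with the bottle centred between the walls. A quick check of the case centre from this edge.

```bash
python3 - <<'E'
from h import *
m=camera_model("wrist")
A,B=onz(m,(184,157),.07),onz(m,(458,157),.07);u=(A-B)/np.linalg.norm(A-B);M=(A+B)/2
x=np.array([u[1],-u[0],0]); x*=np.sign(x[0]); print(A,B,np.linalg.norm(A-B),np.arctan2(x[1],x[0]),"centre",M+.05*x, get_state()["t"])
E
```

```text
[ 0.5474062  -0.03538308  0.07      ] [0.50530667 0.10267247 0.07      ] 0.14433193118484594 0.295988473418793 centre [0.57418215 0.04822897 0.07      ] 15.55
```

Emit:
apply_moves --steps '[{"translation":[-0.004,0,-0.04],"rotation":[0,0,0]},{"translation":[-0.004,0,-0.09],"rotation":[0,0,0]},{"translation":[-0.004,0,-0.15],"rotation":[0,0,0]},{"translation":[-0.004,0,-0.22],"rotation":[0,0,0]},{"translation":[-0.004,0,-0.29],"rotation":[0,0,0]},{"translation":[-0.004,0,-0.35],"rotation":[0,0,0]},{"translation":[-0.004,0,-0.4],"rotation":[0,0,0]},{"translation":[-0.004,0,-0.44],"rotation":[0,0,0]},{"translation":[-0.004,0,-0.47],"rotation":[0,0,0]},{"translation":[-0.004,0,-0.49],"rotation":[0,0,0]}]'

```text
t: 16.38
eef_pos: [0.574, 0.0467, 0.0159]
ee_rot: [-3.141, -0.001, -2.846]
force: [0.2, 0.5, -0.5]
width: 0.04
gripper_force: 8.0
```

Emit:
apply_moves --steps '[{"translation":[0,0,-0.002],"rotation":[0,0,0]},{"translation":[0,0,-0.004],"rotation":[0,0,0]},{"translation":[0,0,-0.006],"rotation":[0,0,0]},{"translation":[0,0,-0.008],"rotation":[0,0,0]},{"translation":[0,0,-0.01],"rotation":[0,0,0]},{"translation":[0,0,-0.011],"rotation":[0,0,0]},{"translation":[0,0,-0.012],"rotation":[0,0,0]},{"translation":[0,0,-0.012],"rotation":[0,0,0]},{"translation":[0,0,-0.012],"rotation":[0,0,0]},{"translation":[0,0,-0.012],"rotation":[0,0,0]}]'

```text
t: 17.22
eef_pos: [0.5745, 0.0472, 0.0141]
ee_rot: [-3.142, 0.0, -2.846]
force: [-0.3, 0.1, 0.5]
width: 0.0399
gripper_force: 8.0
```

Emit:
apply_moves --steps '[{"translation":[0,0,-0.001],"rotation":[0,0,0]},{"translation":[0,0,-0.002],"rotation":[0,0,0]},{"translation":[0,0,-0.003],"rotation":[0,0,0]},{"translation":[0,0,-0.004],"rotation":[0,0,0]},{"translation":[0,0,-0.005],"rotation":[0,0,0]},{"translation":[0,0,-0.006],"rotation":[0,0,0]},{"translation":[0,0,-0.007],"rotation":[0,0,0]},{"translation":[0,0,-0.008],"rotation":[0,0,0]},{"translation":[0,0,-0.008],"rotation":[0,0,0]},{"translation":[0,0,-0.008],"rotation":[0,0,0]}]'

```text
t: 18.05
eef_pos: [0.5745, 0.0472, 0.012]
ee_rot: [-3.142, -0.0, -2.846]
force: [-0.6, -0.5, -0.1]
width: 0.0404
gripper_force: 8.0
```

Emit:
apply_moves --steps '[{"translation":[0,0,-0.001],"rotation":[0,0,0]},{"translation":[0,0,-0.002],"rotation":[0,0,0]},{"translation":[0,0,-0.003],"rotation":[0,0,0]},{"translation":[0,0,-0.004],"rotation":[0,0,0]},{"translation":[0,0,-0.005],"rotation":[0,0,0]},{"translation":[0,0,-0.006],"rotation":[0,0,0]},{"translation":[0,0,-0.006],"rotation":[0,0,0]},{"translation":[0,0,-0.006],"rotation":[0,0,0]},{"translation":[0,0,-0.006],"rotation":[0,0,0]},{"translation":[0,0,-0.006],"rotation":[0,0,0]}]'

```text
t: 18.88
eef_pos: [0.575, 0.0473, 0.0116]
ee_rot: [-3.141, 0.001, -2.846]
force: [-1.2, -0.1, 8.7]
width: 0.0403
gripper_force: 8.0
```

Firm contact with the floor. Releasing with a partial opening.

Emit:
apply_moves --steps '[{"translation":[0,0,0.003],"rotation":[0,0,0]},{"translation":[0,0,0.003],"rotation":[0,0,0]},{"translation":[0,0,0.003],"rotation":[0,0,0]},{"translation":[0,0,0.003],"rotation":[0,0,0]},{"translation":[0,0,0.003],"rotation":[0,0,0]},{"translation":[0,0,0.003],"rotation":[0,0,0]},{"translation":[0,0,0.003],"rotation":[0,0,0]},{"translation":[0,0,0.003],"rotation":[0,0,0]},{"translation":[0,0,0.003],"rotation":[0,0,0]},{"translation":[0,0,0.003],"rotation":[0,0,0]}]' --jaw -0.4

```text
t: 19.72
eef_pos: [0.5745, 0.0472, 0.0113]
ee_rot: [-3.142, 0.0, -2.846]
force: [-0.4, 0.1, 0.4]
width: 0.0611
gripper_force: 0.0
```

Emit:
apply_moves --steps '[{"translation":[0,0,0.02],"rotation":[0,0,0]},{"translation":[0,0,0.05],"rotation":[0,0,0]},{"translation":[0,0,0.1],"rotation":[0,0,0]},{"translation":[0,0,0.17],"rotation":[0,0,0]},{"translation":[0,0,0.25],"rotation":[0,0,0]},{"translation":[0,0,0.35],"rotation":[0,0,0]},{"translation":[0,0,0.48],"rotation":[0,0,0]},{"translation":[0,0,0.6],"rotation":[0,0,0]},{"translation":[0,0,0.74],"rotation":[0,0,0]},{"translation":[0,0,0.86],"rotation":[0,0,0]}]'

```text
t: 20.55
eef_pos: [0.5744, 0.047, 0.2297]
ee_rot: [-3.141, 0.002, -2.846]
force: [0.9, 0.3, 0.0]
width: 0.0616
gripper_force: 0.0
```

```bash
python3 - <<'E'
from h import *
w=grab_frame("wrist");m=camera_model("wrist");b=grab_frame("scene");s=get_state();print(s["eef_pos"],s["ee_rot"],s["force"])
cv2.imwrite("pics/w4.png",np.hstack([cv2.resize(w,(400,300)),cv2.resize(b[90:290,170:437],(400,300))]))
E
```

```text
[0.57726558 0.04763017 0.2333363 ] [-3.14103483  0.01058642 -2.84539836] [ 0.14948229 -0.40331207  0.63897002]
```

View pics/w4.png

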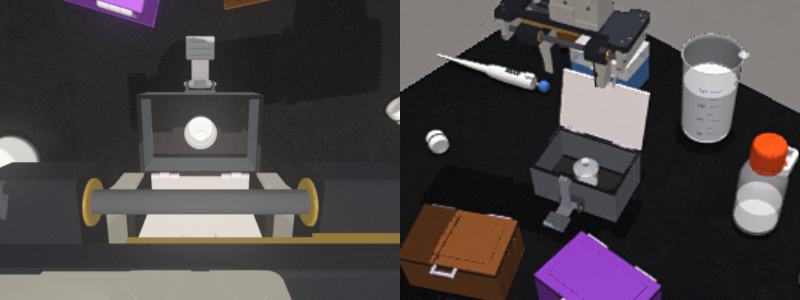

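The bottle stands upright inside the case, and the lid is open. Before reaching behind the lid I'll check how tall and how near the beaker is.

```bash
python3 - <<'E'
from h import *
m=camera_model("top");n=camera_model("scene")
def cf(P): d=P-[.5745,.0475,0]; return (.9565*d[0]+.2917*d[1]).round(3),(-.2917*d[0]+.9565*d[1]).round(3),P[2].round(3)
P,e=two(m,(292,117),n,(378,122));print("beaker rim",cf(P),e.round(3))
for p in((268,117),(316,117),(292,141)):print(cf(onz(m,p,P[2])))
P,e=two(m,(375,168),n,(416,188));print("media cap",cf(P),e.round(3))
print("blue box",[cf(onz(m,p,.1)) for p in((232,153),(171,133))])
s=get_state();print(s["eef_pos"],s["ee_rot"])
E
```

```text
beaker rim (np.float64(0.209), np.float64(-0.132), np.float64(0.176)) 0.003
(np.float64(0.223), np.float64(-0.083), np.float64(0.176))
(np.float64(0.195), np.float64(-0.184), np.float64(0.176))
(np.float64(0.158), np.float64(-0.119), np.float64(0.176))
media cap (np.float64(0.054), np.float64(-0.278), np.float64(0.156)) 0.004
blue box [(np.float64(0.187), np.float64(0.02), np.float64(0.1)), (np.float64(0.271), np.float64(0.142), np.float64(0.1))]
[0.57726558 0.04763017 0.2333363 ] [-3.14103483  0.01058642 -2.84539836]
```

Emit:
apply_moves --steps '[{"translation":[0.03,0.01,0],"rotation":[0,0,0]},{"translation":[0.09,0.03,0],"rotation":[0,0,0]},{"translation":[0.16,0.05,0],"rotation":[0,0,0]},{"translation":[0.23,0.07,0],"rotation":[0,0,0]},{"translation":[0.3,0.09,0],"rotation":[0,0,0]},{"translation":[0.36,0.11,0],"rotation":[0,0,0]},{"translation":[0.4,0.122,0],"rotation":[0,0,0]},{"translation":[0.42,0.13,0],"rotation":[0,0,0]},{"translation":[0.428,0.132,0],"rotation":[0,0,0]},{"translation":[0.428,0.132,0],"rotation":[0,0,0]}]' --jaw 1

```text
t: 21.48
eef_pos: [0.6813, 0.0801, 0.2256]
ee_rot: [3.142, -0.001, -2.846]
force: [0.1, -0.4, 0.5]
width: 0.0021
gripper_force: 0.0
```

Emit:
apply_moves --steps '[{"translation":[0,0,-0.03],"rotation":[0,0,0]},{"translation":[0,0,-0.07],"rotation":[0,0,0]},{"translation":[0,0,-0.12],"rotation":[0,0,0]},{"translation":[0,0,-0.17],"rotation":[0,0,0]},{"translation":[0,0,-0.22],"rotation":[0,0,0]},{"translation":[0,0,-0.26],"rotation":[0,0,0]},{"translation":[0,0,-0.29],"rotation":[0,0,0]},{"translation":[0,0,-0.31],"rotation":[0,0,0]},{"translation":[0,0,-0.325],"rotation":[0,0,0]},{"translation":[0,0,-0.328],"rotation":[0,0,0]}]'

```text
t: 22.32
eef_pos: [0.6813, 0.0801, 0.1436]
ee_rot: [-3.142, -0.001, -2.846]
force: [0.1, 0.2, 0.5]
width: 0.0004
gripper_force: 0.0
```

Everything is clear. I'll swing the lid over along its arc.

Emit:
apply_moves --steps '[{"translation":[-0.015,-0.005,0.002],"rotation":[0,0,0]},{"translation":[-0.035,-0.011,0.004],"rotation":[0,0,0]},{"translation":[-0.055,-0.017,0.006],"rotation":[0,0,0]},{"translation":[-0.075,-0.023,0.008],"rotation":[0,0,0]},{"translation":[-0.095,-0.029,0.01],"rotation":[0,0,0]},{"translation":[-0.115,-0.035,0.012],"rotation":[0,0,0]},{"translation":[-0.135,-0.041,0.014],"rotation":[0,0,0]},{"translation":[-0.15,-0.046,0.016],"rotation":[0,0,0]},{"translation":[-0.165,-0.05,0.018],"rotation":[0,0,0]},{"translation":[-0.177,-0.054,0.018],"rotation":[0,0,0]}]'

```text
t: 23.15
eef_pos: [0.6368, 0.0665, 0.149]
ee_rot: [3.142, 0.0, -2.846]
force: [0.8, 1.0, 1.4]
width: 0.0004
gripper_force: 0.9
```

Emit:
apply_moves --steps '[{"translation":[-0.016,-0.005,0.001],"rotation":[0,0,0]},{"translation":[-0.032,-0.01,0.002],"rotation":[0,0,0]},{"translation":[-0.048,-0.015,0.003],"rotation":[0,0,0]},{"translation":[-0.064,-0.02,0.004],"rotation":[0,0,0]},{"translation":[-0.08,-0.024,0.004],"rotation":[0,0,0]},{"translation":[-0.096,-0.029,0.001],"rotation":[0,0,0]},{"translation":[-0.112,-0.034,-0.003],"rotation":[0,0,0]},{"translation":[-0.128,-0.039,-0.007],"rotation":[0,0,0]},{"translation":[-0.144,-0.044,-0.011],"rotation":[0,0,0]},{"translation":[-0.16,-0.049,-0.016],"rotation":[0,0,0]}]'

```text
t: 23.98
eef_pos: [0.5969, 0.0543, 0.1448]
ee_rot: [-3.142, 0.0, -2.846]
force: [0.9, 0.5, -0.2]
width: 0.0005
gripper_force: 0.9
```

```bash
python3 - <<'E'
from h import *
w=grab_frame("wrist");b=grab_frame("scene");s=get_state();print(s["eef_pos"],s["ee_rot"],s["force"])
cv2.imwrite("pics/w5.png",np.hstack([cv2.resize(w,(400,300)),cv2.resize(b[90:290,170:437],(400,300))]))
E
```

```text
[0.59629471 0.05407618 0.14465337] [ 3.14154073e+00 -8.21242962e-04 -2.84630203e+00] [ 1.83363392  0.33606497 -0.16526882]
```

View pics/w5.png

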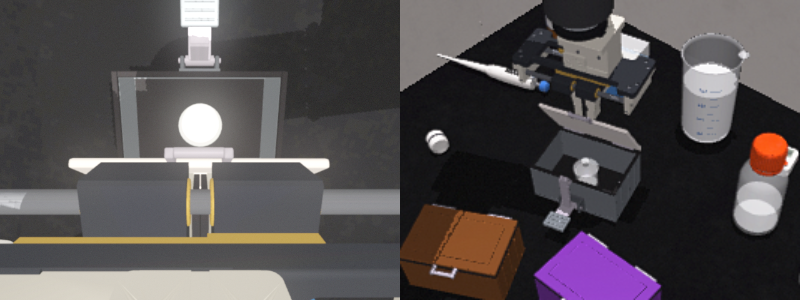

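The lid is following the finger and stands at about 60°, with the bottle still upright. Carrying on down the arc.

Emit:
apply_moves --steps '[{"translation":[-0.015,-0.005,-0.007],"rotation":[0,0,0]},{"translation":[-0.03,-0.009,-0.015],"rotation":[0,0,0]},{"translation":[-0.045,-0.014,-0.024],"rotation":[0,0,0]},{"translation":[-0.06,-0.018,-0.033],"rotation":[0,0,0]},{"translation":[-0.074,-0.023,-0.042],"rotation":[0,0,0]},{"translation":[-0.087,-0.027,-0.053],"rotation":[0,0,0]},{"translation":[-0.1,-0.031,-0.065],"rotation":[0,0,0]},{"translation":[-0.113,-0.035,-0.078],"rotation":[0,0,0]},{"translation":[-0.125,-0.038,-0.09],"rotation":[0,0,0]},{"translation":[-0.137,-0.042,-0.103],"rotation":[0,0,0]}]'

```text
t: 24.92
eef_pos: [0.5627, 0.0438, 0.1188]
ee_rot: [-3.142, 0.0, -2.846]
force: [1.8, 1.2, 0.7]
width: 0.0007
gripper_force: 0.9
```

Emit:
apply_moves --steps '[{"translation":[-0.008,-0.002,-0.01],"rotation":[0,0,0]},{"translation":[-0.015,-0.005,-0.02],"rotation":[0,0,0]},{"translation":[-0.022,-0.007,-0.03],"rotation":[0,0,0]},{"translation":[-0.029,-0.009,-0.04],"rotation":[0,0,0]},{"translation":[-0.035,-0.011,-0.05],"rotation":[0,0,0]},{"translation":[-0.04,-0.013,-0.06],"rotation":[0,0,0]},{"translation":[-0.045,-0.014,-0.07],"rotation":[0,0,0]},{"translation":[-0.05,-0.016,-0.08],"rotation":[0,0,0]},{"translation":[-0.054,-0.017,-0.09],"rotation":[0,0,0]},{"translation":[-0.058,-0.018,-0.1],"rotation":[0,0,0]}]'

```text
t: 25.75
eef_pos: [0.5484, 0.0393, 0.0938]
ee_rot: [-3.142, -0.0, -2.846]
force: [1.8, 0.5, 1.0]
width: 0.0002
gripper_force: 0.8
```

Emit:
apply_moves --steps '[{"translation":[-0.001,0,-0.005],"rotation":[0,0,0]},{"translation":[-0.002,-0.001,-0.01],"rotation":[0,0,0]},{"translation":[-0.003,-0.001,-0.014],"rotation":[0,0,0]},{"translation":[-0.004,-0.001,-0.018],"rotation":[0,0,0]},{"translation":[-0.005,-0.002,-0.022],"rotation":[0,0,0]},{"translation":[-0.006,-0.002,-0.026],"rotation":[0,0,0]},{"translation":[-0.007,-0.002,-0.03],"rotation":[0,0,0]},{"translation":[-0.008,-0.003,-0.034],"rotation":[0,0,0]},{"translation":[-0.009,-0.003,-0.036],"rotation":[0,0,0]},{"translation":[-0.01,-0.003,-0.036],"rotation":[0,0,0]}]'

```text
t: 26.58
eef_pos: [0.5465, 0.0388, 0.0855]
ee_rot: [-3.141, 0.001, -2.846]
force: [0.9, -0.1, 5.4]
width: 0.0004
gripper_force: 2.4
```

Emit:
apply_moves --steps '[{"translation":[0,0,-0.001],"rotation":[0,0,0]},{"translation":[0,0,-0.002],"rotation":[0,0,0]},{"translation":[0,0,-0.003],"rotation":[0,0,0]},{"translation":[0,0,-0.004],"rotation":[0,0,0]},{"translation":[0,0,-0.005],"rotation":[0,0,0]},{"translation":[0,0,-0.006],"rotation":[0,0,0]},{"translation":[0,0,-0.007],"rotation":[0,0,0]},{"translation":[0,0,-0.008],"rotation":[0,0,0]},{"translation":[0,0,-0.008],"rotation":[0,0,0]},{"translation":[0,0,-0.008],"rotation":[0,0,0]}]'

```text
t: 27.42
eef_pos: [0.5461, 0.0387, 0.083]
ee_rot: [-3.142, 0.0, -2.846]
force: [1.8, -0.1, 3.5]
width: 0.0004
gripper_force: 1.2
```

Emit:
apply_moves --steps '[{"translation":[0,0,-0.001],"rotation":[0,0,0]},{"translation":[0,0,-0.002],"rotation":[0,0,0]},{"translation":[0,0,-0.003],"rotation":[0,0,0]},{"translation":[0,0,-0.004],"rotation":[0,0,0]},{"translation":[0,0,-0.005],"rotation":[0,0,0]},{"translation":[0,0,-0.006],"rotation":[0,0,0]},{"translation":[0,0,-0.006],"rotation":[0,0,0]},{"translation":[0,0,-0.006],"rotation":[0,0,0]},{"translation":[0,0,-0.006],"rotation":[0,0,0]},{"translation":[0,0,-0.006],"rotation":[0,0,0]}]'

```text
t: 28.25
eef_pos: [0.5459, 0.0386, 0.0815]
ee_rot: [3.142, -0.0, -2.846]
force: [0.9, 0.0, 2.0]
width: 0.0002
gripper_force: 1.0
```

Emit:
apply_moves --steps '[{"translation":[0,0,-0.001],"rotation":[0,0,0]},{"translation":[0,0,-0.002],"rotation":[0,0,0]},{"translation":[0,0,-0.003],"rotation":[0,0,0]},{"translation":[0,0,-0.004],"rotation":[0,0,0]},{"translation":[0,0,-0.005],"rotation":[0,0,0]},{"translation":[0,0,-0.005],"rotation":[0,0,0]},{"translation":[0,0,-0.005],"rotation":[0,0,0]},{"translation":[0,0,-0.005],"rotation":[0,0,0]},{"translation":[0,0,-0.005],"rotation":[0,0,0]},{"translation":[0,0,-0.005],"rotation":[0,0,0]}]'

```text
t: 29.08
eef_pos: [0.5458, 0.0386, 0.0802]
ee_rot: [3.142, -0.0, -2.846]
force: [-0.1, -0.5, 0.4]
width: 0.0003
gripper_force: 0.0
```

Emit:
apply_moves --steps '[{"translation":[0,0,-0.001],"rotation":[0,0,0]},{"translation":[0,0,-0.002],"rotation":[0,0,0]},{"translation":[0,0,-0.003],"rotation":[0,0,0]},{"translation":[0,0,-0.004],"rotation":[0,0,0]},{"translation":[0,0,-0.005],"rotation":[0,0,0]},{"translation":[0,0,-0.005],"rotation":[0,0,0]},{"translation":[0,0,-0.005],"rotation":[0,0,0]},{"translation":[0,0,-0.005],"rotation":[0,0,0]},{"translation":[0,0,-0.005],"rotation":[0,0,0]},{"translation":[0,0,-0.005],"rotation":[0,0,0]}]'

```text
t: 29.92
eef_pos: [0.5459, 0.0386, 0.079]
ee_rot: [3.142, -0.0, -2.846]
force: [-1.0, -0.7, 0.2]
width: 0.0006
gripper_force: 0.8
```

Emit:
apply_moves --steps '[{"translation":[0,0,-0.001],"rotation":[0,0,0]},{"translation":[0,0,-0.002],"rotation":[0,0,0]},{"translation":[0,0,-0.003],"rotation":[0,0,0]},{"translation":[0,0,-0.004],"rotation":[0,0,0]},{"translation":[0,0,-0.005],"rotation":[0,0,0]},{"translation":[0,0,-0.005],"rotation":[0,0,0]},{"translation":[0,0,-0.005],"rotation":[0,0,0]},{"translation":[0,0,-0.005],"rotation":[0,0,0]},{"translation":[0,0,-0.005],"rotation":[0,0,0]},{"translation":[0,0,-0.005],"rotation":[0,0,0]}]'

```text
t: 30.75
eef_pos: [0.546, 0.0386, 0.0778]
ee_rot: [-3.142, 0.0, -2.846]
force: [-1.1, -0.0, 1.4]
width: 0.0007
gripper_force: 0.8
```

Emit:
apply_moves --steps '[{"translation":[0,0,-0.001],"rotation":[0,0,0]},{"translation":[0,0,-0.002],"rotation":[0,0,0]},{"translation":[0,0,-0.003],"rotation":[0,0,0]},{"translation":[0,0,-0.004],"rotation":[0,0,0]},{"translation":[0,0,-0.005],"rotation":[0,0,0]},{"translation":[0,0,-0.005],"rotation":[0,0,0]},{"translation":[0,0,-0.005],"rotation":[0,0,0]},{"translation":[0,0,-0.005],"rotation":[0,0,0]},{"translation":[0,0,-0.005],"rotation":[0,0,0]},{"translation":[0,0,-0.005],"rotation":[0,0,0]}]'

```text
t: 31.58
eef_pos: [0.546, 0.0387, 0.0766]
ee_rot: [-3.142, -0.0, -2.846]
force: [-0.7, -0.6, 1.9]
width: 0.0001
gripper_force: 0.8
```

Emit:
apply_moves --steps '[{"translation":[0,0,-0.001],"rotation":[0,0,0]},{"translation":[0,0,-0.002],"rotation":[0,0,0]},{"translation":[0,0,-0.003],"rotation":[0,0,0]},{"translation":[0,0,-0.004],"rotation":[0,0,0]},{"translation":[0,0,-0.005],"rotation":[0,0,0]},{"translation":[0,0,-0.005],"rotation":[0,0,0]},{"translation":[0,0,-0.005],"rotation":[0,0,0]},{"translation":[0,0,-0.005],"rotation":[0,0,0]},{"translation":[0,0,-0.005],"rotation":[0,0,0]},{"translation":[0,0,-0.005],"rotation":[0,0,0]}]'

```text
t: 32.42
eef_pos: [0.546, 0.0387, 0.0758]
ee_rot: [-3.141, 0.0, -2.846]
force: [-3.3, -0.8, 7.3]
width: 0.0003
gripper_force: 3.6
```

Emit:
apply_moves --steps '[{"translation":[0,0,-0.001],"rotation":[0,0,0]},{"translation":[0,0,-0.002],"rotation":[0,0,0]},{"translation":[0,0,-0.0025],"rotation":[0,0,0]},{"translation":[0,0,-0.0025],"rotation":[0,0,0]},{"translation":[0,0,-0.0025],"rotation":[0,0,0]},{"translation":[0,0,-0.0025],"rotation":[0,0,0]},{"translation":[0,0,-0.0025],"rotation":[0,0,0]},{"translation":[0,0,-0.0025],"rotation":[0,0,0]},{"translation":[0,0,-0.0025],"rotation":[0,0,0]},{"translation":[0,0,-0.0025],"rotation":[0,0,0]}]'

```text
t: 33.25
eef_pos: [0.546, 0.0387, 0.0755]
ee_rot: [-3.141, 0.0, -2.846]
force: [-4.8, -0.0, 10.2]
width: 0.0006
gripper_force: 5.2
```

Emit:
apply_moves --steps '[{"translation":[0,0,0.004],"rotation":[0,0,0]},{"translation":[0,0,0.01],"rotation":[0,0,0]},{"translation":[0,0,0.016],"rotation":[0,0,0]},{"translation":[0,0,0.022],"rotation":[0,0,0]},{"translation":[0,0,0.03],"rotation":[0,0,0]},{"translation":[0,0,0.036],"rotation":[0,0,0]},{"translation":[0,0,0.042],"rotation":[0,0,0]},{"translation":[0,0,0.048],"rotation":[0,0,0]},{"translation":[0,0,0.048],"rotation":[0,0,0]},{"translation":[0,0,0.048],"rotation":[0,0,0]}]'

```text
t: 34.08
eef_pos: [0.546, 0.0387, 0.0867]
ee_rot: [3.142, 0.0, -2.846]
force: [0.7, -0.1, 0.1]
width: 0.0007
gripper_force: 0.0
```

```bash
cat > chk.py <<'E'
from h import *
b=cv2.imread("pics/scene.png");a=grab_frame("scene")
o=[]
for im in(b,a):
    k=((im.min(2)>150)*255).astype(np.uint8);k[:160]=0;k[232:]=0;k[:,:250]=0;k[:,345:]=0
    cols=range(296,332,6);o.append([[int(np.argmax(k[:,c]>0)),int(len(k)-1-np.argmax(k[::-1,c]>0))] for c in cols])
print("before",o[0],"\nnow   ",o[1]);s=get_state();print(s["t"],s["eef_pos"],s["force"],s["gripper_force"])
E
python3 chk.py
```

```text
before [[179, 211], [181, 213], [182, 215], [184, 214], [186, 205], [188, 195]] 
now    [[191, 211], [184, 213], [195, 215], [200, 214], [191, 204], [188, 195]]
34.1333 [0.54596805 0.03869603 0.08667391] [-0.11088069  0.64758173 -0.85585249] 0.0
```

The force is zero with the finger lifted 11 mm, and the lid's front edge is back on its original rows, so it's latched. I'll retreat and check once more.

Emit:
apply_moves --steps '[{"translation":[0,0,0.04],"rotation":[0,0,0]},{"translation":[0,0,0.1],"rotation":[0,0,0]},{"translation":[0,0,0.17],"rotation":[0,0,0]},{"translation":[0,0,0.25],"rotation":[0,0,0]},{"translation":[0,0,0.33],"rotation":[0,0,0]},{"translation":[0,0,0.4],"rotation":[0,0,0]},{"translation":[0,0,0.45],"rotation":[0,0,0]},{"translation":[0,0,0.48],"rotation":[0,0,0]},{"translation":[0,0,0.5],"rotation":[0,0,0]},{"translation":[0,0,0.5],"rotation":[0,0,0]}]'

```text
t: 34.97
eef_pos: [0.5463, 0.0387, 0.2127]
ee_rot: [3.142, 0.001, -2.846]
force: [0.1, 0.9, -0.7]
width: 0.0008
gripper_force: 0.0
```

```bash
python3 chk.py; python3 - <<'E'
from h import *
a=cv2.imread("pics/scene.png").astype(int);b=grab_frame("scene").astype(int)
for n,(x,y) in dict(petri=(450,275),stopper=(195,185),media=(410,215)).items():print(n,np.abs(a[y-22:y+22,x-22:x+22]-b[y-22:y+22,x-22:x+22]).mean().round(1))
E
```

```text
before [[179, 211], [181, 213], [182, 215], [184, 214], [186, 205], [188, 195]] 
now    [[179, 211], [181, 213], [182, 215], [184, 214], [186, 205], [188, 195]]
35.0167 [0.54589606 0.03868733 0.21176132] [-0.62702477  0.91546315 -0.70050099] 0.0
petri 1.5
stopper 1.6
media 1.9
```

The lid outline is identical to the original shut state, and the other objects haven't moved.

```bash
python3 -c "
from station import *
print(job_done())"
```

```text
the job is handed in; nothing more can be done
None
```

The job is done and handed in at 35 s: the latch was pressed and the lid popped open, the weighing bottle stands upright on the case floor, and the lid is shut and latched; at most about 10 N was read on lid or latch, and the petri dish, stopper and media bottle were not moved.

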